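# Weigh a pot and hold the scale's telescoping readout fully out

### The arm

A 6-joint arm with a two-finger parallel gripper is mounted at the origin on the work surface. World frame = base frame: x ahead of the robot, y to its left, z up, the work surface at z = 0. Lengths are in mm, angles in rad, forces in N, time in s.
With the tool pointing down it reaches from about 300 to 775 mm from the base axis. Payload 14.6 kg.
Tool frame: the origin (TCP) lies between the finger pads; the fingertips stand ahead of it and the grasp point (between the pads) lies 11 mm behind it (manip.finger_overhang is the z of the fingertips in the tool frame, in mm); z points along the fingers, y is the line along which they close (so a half turn about z gives the same grasp; the last joint's range is limited). The gripper opens to 94 mm and grips with 3 to 60 N. Pads are 16 mm wide; open, the fingers measure 119 mm over their backs; the gripper's body (75 mm by 177 mm) begins 78 mm behind the grasp point.
Start: joints at [1.135, 0.3, 1.521, -0, 1.321, -0.067], TCP at [198.27, 513.009, 213.446] pointing down, gripper open.
Joint ranges: [-3.03, 3.03], [-0.79, 2.21], [0.23, 2.52], [-1.04, 4.18], [0, 3.07], [-2.55, 2.55]. Speed limits (rad/s): [2.22, 2.22, 2.57, 3.14, 3.14, 3.14].

### API

Orientations are given as [roll, pitch, yaw] about the fixed x, y, z axes, in that order (R = Rz(yaw) Ry(pitch) Rx(roll)).
In Python, from cell import manip gives the robot as it stands.
- The arm moves only by the tool jog_arm, never from a script. Its argument "series" is a list of rows, each a list of 7 numbers: the shift along the world's x, y, z as a fraction of full scale, then the turn, a rotation vector about the world's x, y, z as a fraction of full scale, then the closure, from 0 (fully open) to 1 (shut). In form: [[dx, dy, dz, wx, wy, wz, fingers], ...]. A call has 1 to 8 rows; each row is the pose to reach, as a shift and turn from the pose commanded when the call began; what a row does not reach only later rows make up. Full scale, the value 1, is 120 mm for a shift and 90 degrees for a turn. A row lasts 1/12 s, in which the tool goes at most 41.7 mm and 7.16 degrees, less where a joint would pass 70% of its speed; a pose out of reach is approached as far as the arm can. A call with a number of a shift or a turn outside -1 to 1 is refused whole. A call with a gripper value outside its range is refused whole. The fingers move at their own pace and stop on an object; "grip_force" is the grip in N (left out, the last holds). Time passes only in rows, so rows that repeat a pose let the fingers close. It gives the time, the measured TCP pose, the force, the opening and the grip force at its end, in the units of the state.
- manip.read_state(): the state, without advancing time (a new reading comes with each control period).
- manip.camera(name): name is "side" or "top" or "wrist"; returns a dict with "frame" (400x640x3 uint8, red, green, blue), "vfov" (degrees; the focal length in pixels is half the picture's height over the tangent of half this angle, whatever the lens; pixels are square), "cx", "cy" (the principal point, pixels), "R" (3x3) and "t" (3): a world point X has camera coordinates R X + t; the wrist camera has in their place "hand_eye" (4x4, takes a point from camera to tool coordinates, whose origin is the TCP and whose axes are the flange's). Camera axes: x right, y down, z forward; pixel columns grow to the right and rows downward; lengths in mm; the calibration is good to about 2 mm. A picture is of the moment at which its call begins: read the wrist's pose just before it. There is no depth.
- manip.sign_off(): hands the job in; it is judged then, once.
The state is a dict: "clock": time; "joints": joint angles; "qd": joint speeds; "effort": joint torques, N m; "eef_pos": TCP position; "eef_rot": TCP orientation; "wrist_force": force on the tool from outside, world axes, zero at the start; "moment": the same for the moment, N m; "finger_gap": finger opening in mm; "finger_force": force on a finger pad.
Only numpy, scipy, OpenCV 4.12 (cv2) and the standard library are available. Lean on these libraries where they do the work, as an engineer would, in place of code of your own. Each camera call takes 0.05 s, during which the arm holds its last target. There are 200 camera calls.

### The job

Get the empty weight of the small straight-sided ceramic pot: lift it, set it down gently and upright in the middle of the scale's round pan, and let go of it. Then pinch the readout's grip so that the button in its side goes in, pull the readout from under the pan past its first stop to its second stop, where it is fully out, and finish while still holding it there, as it springs back if let go. Leave the other things on the bench where they are.

Things in the scene. Friction and masses are not known exactly. Their poses are not given: they have to be found in the camera images.
- pot: The pot to weigh: speckled ceramic, straight-sided and round, 62 mm outside diameter, 70 mm tall (its side is straight from 11 mm up to the rim), wall 5 mm, open at the top, on three small feet 5 mm high; 0.2 to 0.4 kg. It starts upright on the bench. Origin: centre of its underside (bottom of the feet); z up.
- scale: White bench scale, 170 mm by 170 mm, its deck 34 mm above the bench; it does not shift on its feet. Origin: on the bench straight below the centre of the pan; z up, -x points out of its front, the side on which the readout comes out. The base reaches 80 mm to the front of the origin and 90 mm to the back.
- pan: Round flat steel pan of the scale, 150 mm diameter, 4 mm thick, on a sprung post: it moves straight down only, sinks 0.5 to 2.5 mm under the pot (1.1 N per mm) and bottoms softly at 7 mm. Origin: centre of its top face, 48 mm above the bench when empty, straight above the scale's origin.
- readout: Telescoping readout: black display housing under the pan, grey front plate and on it a grey block, the pull grip: 32 mm wide (scale y), 52 mm long (scale x), 8 to 46 mm above the bench. Origin: point to grip, 34 mm up, mid-width, 30 mm ahead of the plate, 22 mm behind the grip's front end. Stowed and locked at x = -120 mm in the scale's frame; with the button in it slides along the scale's -x.
- readout_plate (a point): Front face of the readout's grey plate (100 mm wide, top 28 mm up), 30 mm behind the grip point. Rails in two sections: the first pulls out 36 mm against about 3 N to the first stop (grip at x = -156 mm in the scale's frame); pulled on against 5 to 6.5 N, the second runs another 36 mm to the second stop (x = -192 mm), a hard end. Let go, it springs home and locks there only.
- release_button (a joint): Black round button, 16 mm diameter, in the +y side (scale's +y) of the readout's grip, level with the grip point, 32 mm above the bench. Value in m: 0 = 5 mm proud, 0.005 = flush, 0.006 at most; the readout is unlocked from about 0.0035. It pushes back with 2 N at first, 6 N when flush: a firm pinch across the grip from above (37 mm over the button, 32 mm when flush) presses it.
- low_pot: Bystander: low wide ceramic pot of the same speckled glaze, flared, 104 mm diameter, 36 mm tall. Origin: centre of its underside.
- funnel: Bystander: aluminium funnel resting upside down, mouth 90 mm diameter on the bench, spout up, 98 mm tall. Origin: centre of its underside.
- dibber: Bystander: black plastic dibber lying on the bench, about 190 mm long with a 70 mm crossbar at its handle end, 22 mm high. Origin: below its middle; x along it towards the tip.
- tweezer_set: Bystander: two steel tweezers in a shallow steel tray 190 by 75 mm, 14 mm high. Origin: centre of the tray's underside; x along it.
- scoop_cup: Bystander: steel cup, 74 mm diameter at the rim, 58 mm tall. Origin: centre of its underside.

How it is judged:
By the outcome, as a careful person would: the job done as asked, in the order asked, and still so for the second after the job is handed in, while the arm keeps its last pose, push and grip.
It also fails if it takes over 48 s, if anything falls off the work surface, if the arm or the gripper's body presses on something with over 40 N, if the wrist force passes 120 N, or if a joint passes its speed limit or range.

## Working session

There is one attempt and no reset: what is moved stays moved. The work goes in short steps, Python scripts to look and compute and a tool call to move; the robot and the scene stay as the last step left them, time stands still between calls to the robot, and variables do not carry over. Pictures are saved under pics/ and viewed, at most 10 in all, crops included, and the job is handed in when it is done.

Besides the shell and the picture viewer there is one more tool, called after "Call:" as a command line: name --pt "numbers of a row" for each row, then --argument value for the rest. jog_arm: Moves the arm, as the interface text tells. Its arguments: {"type":"object","properties":{"series":{"type":"array"},"grip_force":{"type":"number"}},"required":["series"]}

```bash
mkdir -p pics
cat > h.py <<'E'
from cell import manip
import numpy as np, cv2
from scipy.spatial.transform import Rotation as Ro
def ray(c,u,v,z):
    f=200/np.tan(np.radians(c["vfov"])/2)
    d=np.array([(u-c["cx"])/f,(v-c["cy"])/f,1]); R=np.array(c["R"]);t=np.array(c["t"])
    o=-R.T@t; d=R.T@d
    return o+d*(z-o[2])/d[2]
def proj(c,X):
    f=200/np.tan(np.radians(c["vfov"])/2)
    p=np.array(c["R"])@np.array(X)+np.array(c["t"]); return f*p[:2]/p[2]+[c["cx"],c["cy"]]
def snap(n,name):
    c=manip.camera(n); cv2.imwrite(f"pics/{name}.png",c["frame"][:,:,::-1])
    np.save(f"{name}.npy",c,allow_pickle=True); return c
def load(name): return np.load(f"{name}.npy",allow_pickle=True).item()
E
python3 - <<'E'
from h import *
for n in("top","side"):
    c=snap(n,n+"0"); print(n,c["vfov"],c["cx"],c["cy"],-np.array(c["R"]).T@c["t"])
s=manip.read_state();print(s["clock"],s["eef_pos"],s["eef_rot"],s["finger_gap"],manip.finger_overhang)
E
```

```text
top 55.97415721447057 319.8058362595506 198.89775533225335 [ 473.2125465   -57.73670868 1144.03172628]
side 48.539745402878324 320.7385641930212 194.964863283381 [ 509.2620278  -990.34655655  819.89251708]
0.1 [198.15536571 512.82330455 212.97230823] [-3.14061393e+00 -7.46383588e-05  2.77287654e+00] 93.82365907572596 8.0
```

View pics/top0.png

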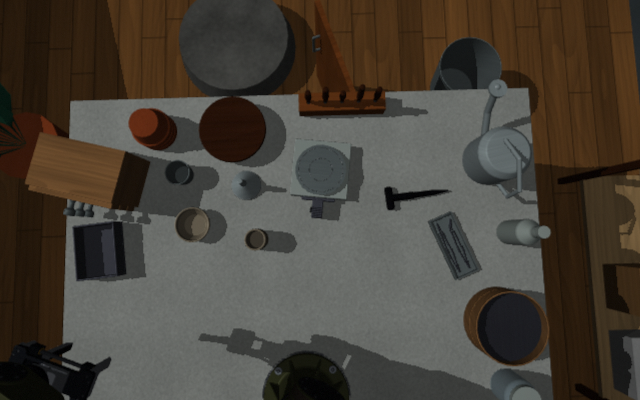

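View pics/side0.png

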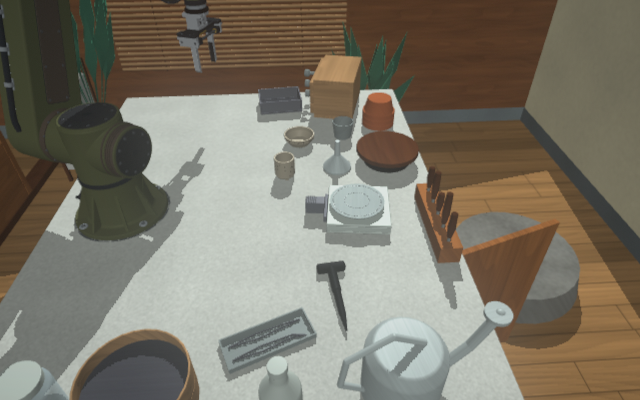

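The top view shows the pot's rim at about (257,239), the pan at (322,168) and the readout grip at (317,208). In the side view the pot is at (284,165), the pan at (357,202) and the grip at (315,204). I'll enlarge both.

Run:
```python
from h import *
a=load("top0")["frame"][130:260,235:365];b=load("side0")["frame"][145:245,265:400]
up=lambda i:np.clip(cv2.resize(i,None,fx=4.4,fy=4.4,interpolation=cv2.INTER_CUBIC).astype(float)*1.5,0,255)[:,:,::-1]
cv2.imwrite("pics/ta.png",up(a));cv2.imwrite("pics/sa.png",up(b))
```

```text
[ WARN:0@0.062] global loadsave.cpp:1063 imwrite_ Unsupported depth image for selected encoder is fallbacked to CV_8U.
```

View pics/ta.png

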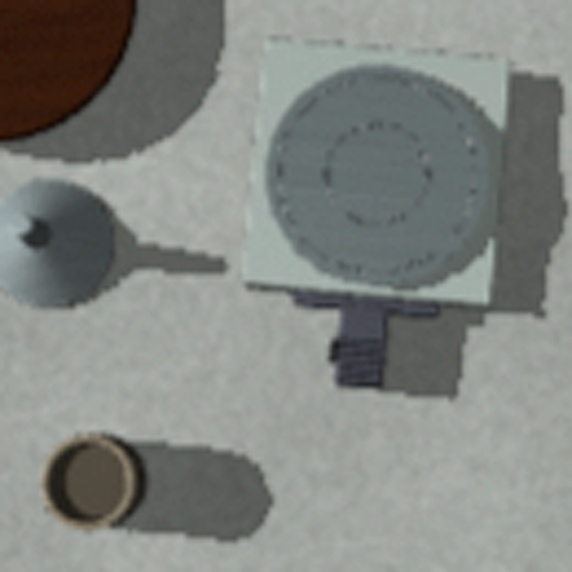

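View pics/sa.png

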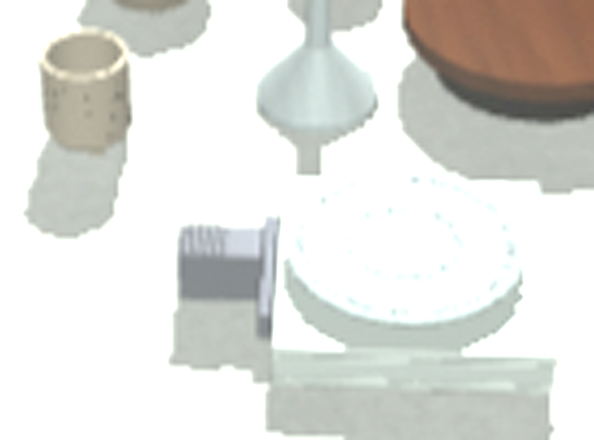

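In the enlarged top view the pot's rim centre is at (90,482), the pan centre at (381,175), the deck corners at (267,40), (510,60), (490,304) and (245,286), and the grip's front end at (359,387). In the side crop the pot's rim is at (86,56) and the pan at (404,246).

Run:
```python
from h import *
t=load("top0");s=load("side0")
T=lambda u,v,z:ray(t,235+u/4.4-.4,130+v/4.4-.4,z)[:2].round(1)
S=lambda u,v,z:ray(s,265+u/4.4-.4,145+v/4.4-.4,z)[:2].round(1)
print("pot",T(90,482,70),S(86,56,70))
print("pan",T(381,175,48),S(404,246,48))
C=[T(*p,34) for p in[(267,40),(510,60),(490,304),(245,286)]];print(C)
print("deckmid",np.mean(C,0),"yaw",[np.degrees(np.arctan2(*(a-b)[::-1])) for a,b in((C[0],C[3]),(C[1],C[2]))],[np.degrees(np.arctan2(-(a-b)[0],(a-b)[1])) for a,b in((C[0],C[1]),(C[3],C[2]))])
print("gripfront",T(359,387,46),"corners",T(338,385,46),T(383,389,46),T(386,315,46), "side", S(178,245,46),S(180,228,46))
print(manip.read_state()["joints"])
```

```text
pot [461.4 131.1] [460.3 130.1]
pan [660.1 -62.5] [657.  -62.2]
[array([758. ,  12.7]), array([ 739.3, -152.7]), array([ 572.7, -133.4]), array([589.5,  31.2])]
deckmid [664.875 -60.55 ] yaw [np.float64(-6.265539306703713), np.float64(-6.608050487527111)] [np.float64(-6.45042697152428), np.float64(-5.8277481644737055)]
gripfront [518.8 -43.9] corners [520.6 -30. ] [517.1 -59.7] [566.2 -63.1] side [517.  -49.1] [518.8 -32.3]
[ 1.13544170e+00  3.00364604e-01  1.52151591e+00  9.59919721e-06
  1.32069365e+00 -6.66409301e-02]
```

Call:
jog_arm --pt "0.1 -0.15 0 0 0 0.03 0" --pt "0.27 -0.4 0 0 0 0.08 0" --pt "0.45 -0.65 0 0 0 0.13 0" --pt "0.62 -0.9 0 0 0 0.165 0" --pt "0.68 -1 0 0 0 0.165 0"

```text
clock: 0.52
eef_pos: [281.4, 390.2, 213.2]
eef_rot: [-3.141, 0.0, 3.034]
wrist_force: [-1.0, 0.8, -0.6]
finger_gap: 94.0
finger_force: 0.0
```

Call:
jog_arm --pt "0.2 -0.28 0 0 0 0 0" --pt "0.4 -0.57 0 0 0 0 0" --pt "0.6 -0.85 0 0 0 0 0" --pt "0.7 -1 0 0 0 0 0"

```text
clock: 0.85
eef_pos: [365.3, 270.1, 213.3]
eef_rot: [-3.141, 0.0, 3.031]
wrist_force: [-0.5, 0.6, 0.7]
finger_gap: 94.1
finger_force: 0.0
```

Call:
jog_arm --pt "0.2 -0.28 0 0 0 0 0" --pt "0.4 -0.57 0 0 0 0 0" --pt "0.6 -0.85 0 0 0 0 0" --pt "0.66 -0.95 0 0 0 0 0" --pt "0.66 -0.95 0 0 0 0 0"

```text
clock: 1.27
eef_pos: [444.2, 156.5, 213.1]
eef_rot: [-3.141, -0.001, 3.028]
wrist_force: [0.2, 0.7, -0.2]
finger_gap: 93.8
finger_force: 0.0
```

Run:
```python
from h import *
s=manip.read_state();c=snap("wrist","w1");np.save("s1.npy",s,allow_pickle=True)
print(s["eef_pos"],s["eef_rot"],s["joints"],s["clock"],s["wrist_force"])
```

```text
[444.22748474 156.51316186 213.0743333 ] [-3.14104748e+00 -5.19704192e-04  3.02822866e+00] [ 2.61136888e-01  1.23731251e-01  1.73536819e+00 -3.30863141e-04
  1.28317634e+00 -1.19620162e+00] 1.2667 [ 0.24677504  0.65498592 -0.23375329]
```

View pics/w1.png

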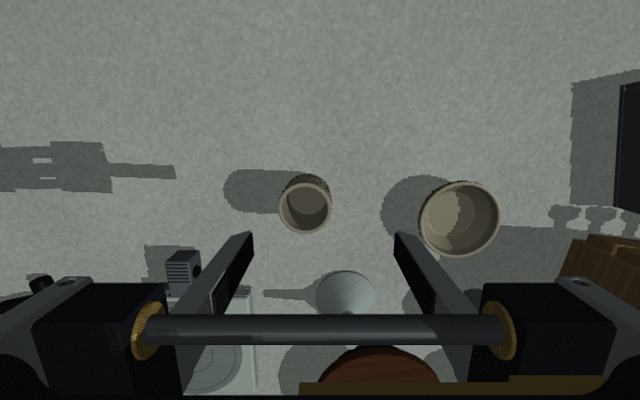

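The wrist view shows the pot's rim centre at about (305.5,207.5), with the readout's grip at (182,270) to the left.

```bash
cat >> h.py <<'E'
def wray(c,s,u,v,z):
    f=200/np.tan(np.radians(c["vfov"])/2); H=np.array(c["hand_eye"])
    R=Ro.from_euler("xyz",s["eef_rot"]).as_matrix()
    o=R@H[:3,3]+s["eef_pos"]; d=R@H[:3,:3]@[(u-c["cx"])/f,(v-c["cy"])/f,1]
    return (o+d*(z-o[2])/d[2])[:2].round(1)
E
python3 - <<'E'
from h import *
c=load("w1");s=load("s1")
print("pot",wray(c,s,305.5,207.5,70),[wray(c,s,*p,70) for p in((279,207),(332,207),(305,182),(305,233))])
print("grip front top corners",wray(c,s,169,266,46),wray(c,s,200,262,46))
cv2.imwrite("pics/w1c.png",cv2.resize(c["frame"][170:320,140:340,::-1],None,fx=4,fy=4,interpolation=cv2.INTER_CUBIC))
E
```

```text
pot [458.7 134.3] [array([454.7, 104.6]), array([461.5, 164.2]), array([429.4, 137.6]), array([489.3, 129.7])]
grip front top corners [524.5 -53.7] [523.4 -12.5]
```

View pics/w1c.png

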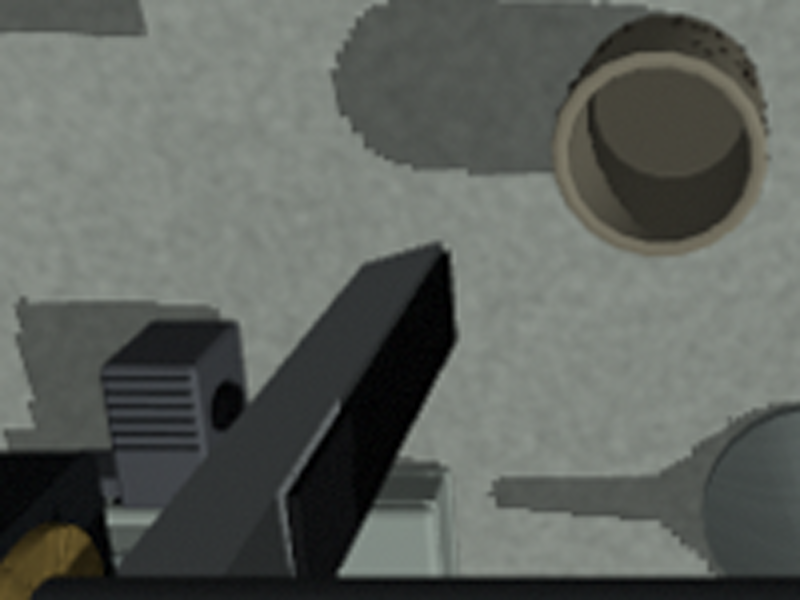

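Call:
jog_arm --pt "0.05 -0.08 -0.15 0 0 0 0" --pt "0.1 -0.16 -0.4 0 0 0 0" --pt "0.134 -0.207 -0.65 0 0 0 0" --pt "0.134 -0.207 -0.9 0 0 0 0" --pt "0.134 -0.207 -0.98 0 0 0 0"

```text
clock: 1.73
eef_pos: [456.8, 134.7, 92.2]
eef_rot: [-3.14, -0.005, 3.033]
wrist_force: [-0.1, -0.8, -0.5]
finger_gap: 94.1
finger_force: 0.0
```

Call:
jog_arm --pt "0 0 -0.15 0 0 0 0" --pt "0 0 -0.3 0 0 0 0" --pt "0 0 -0.43 0 0 0 0" --pt "0 0 -0.49 0 0 0 0" --pt "0 0 -0.49 0 0 0 0.15" --pt "0 0 -0.49 0 0 0 0.25" --pt "0 0 -0.49 0 0 0 0.3" --pt "0 0 -0.49 0 0 0 0.33" --grip_force 18

```text
clock: 2.4
eef_pos: [459.6, 134.5, 38.1]
eef_rot: [3.141, 0.002, 3.032]
wrist_force: [0.6, 0.4, 0.2]
finger_gap: 70.8
finger_force: 0.0
```

Call:
jog_arm --pt "0 0 0 0 0 0 0.4" --pt "0 0 0 0 0 0 0.5" --pt "0 0 0 0 0 0 0.6" --pt "0 0 0 0 0 0 0.6" --pt "0 0 0 0 0 0 0.6"

```text
clock: 2.82
eef_pos: [459.6, 134.2, 37.8]
eef_rot: [3.141, 0.001, 3.032]
wrist_force: [-1.1, -0.6, 7.2]
finger_gap: 62.0
finger_force: 18.0
```

Run:
```python
from h import *
s=manip.read_state();print(s["eef_pos"],s["eef_rot"],s["finger_gap"],s["finger_force"],s["wrist_force"],s["clock"])
c=load("w1");s=load("s1")
print("grip front top corners",wray(c,s,165.3,261.9,46),wray(c,s,188.6,261.9,46),"pot",wray(c,s,304.8,208,70))
```

```text
[459.56110309 134.19990916  37.77541324] [3.14128425e+00 1.10578650e-03 3.03193890e+00] 62.01275946863675 18.001689165830612 [-1.13930686 -0.64935376  7.18056938] 2.8167
grip front top corners [518.3 -56.9] [521.6 -27.1] pot [459.2 133.5]
```

Call:
jog_arm --pt "0 0 0.06 0 0 0 0.6" --pt "0 0 0.2 0 0 0 0.6" --pt "0 0 0.4 0 0 0 0.6" --pt "0 0 0.6 0 0 0 0.6" --pt "0 0 0.75 0 0 0 0.6" --pt "0 0 0.8 0 0 0 0.6" --pt "0 0 0.8 0 0 0 0.6"

```text
clock: 3.4
eef_pos: [459.6, 134.3, 134.3]
eef_rot: [3.141, 0.002, 3.032]
wrist_force: [-0.1, -0.2, -2.0]
finger_gap: 62.1
finger_force: 18.0
```

Call:
jog_arm --pt "0.07 -0.07 0 0 0 0 0.6" --pt "0.2 -0.2 0 0 0 0 0.6" --pt "0.35 -0.35 0 0 0 0 0.6" --pt "0.5 -0.5 0 0 0 0 0.6" --pt "0.65 -0.65 0 0 0 0 0.6" --pt "0.8 -0.8 0 0 0 0 0.6" --pt "0.9 -0.9 0 0 0 0 0.6" --pt "1 -1 0 0 0 0 0.6"

```text
clock: 4.07
eef_pos: [579.5, 12.4, 130.9]
eef_rot: [-3.141, -0.003, 3.031]
wrist_force: [-0.8, 0.1, -3.6]
finger_gap: 62.5
finger_force: 18.0
```

Call:
jog_arm --pt "0.12 -0.12 0 0 0 0 0.6" --pt "0.26 -0.24 0 0 0 0 0.6" --pt "0.4 -0.37 0 0 0 0 0.6" --pt "0.53 -0.5 0 0 0 0 0.6" --pt "0.62 -0.58 0 0 0 0 0.6" --pt "0.66 -0.62 0 0 0 0 0.6" --pt "0.66 -0.62 0 0 0 0 0.6" --pt "0.66 -0.62 0 0 0 0 0.6"

```text
clock: 4.73
eef_pos: [657.7, -60.2, 131.7]
eef_rot: [3.141, -0.002, 3.032]
wrist_force: [-1.0, 0.4, -2.5]
finger_gap: 61.8
finger_force: 18.0
```

Run:
```python
from h import *
s=manip.read_state();print(s["eef_pos"],s["eef_rot"],s["joints"],s["finger_gap"],s["finger_force"],s["wrist_force"],s["clock"])
t=snap("top","t2");q=snap("side","s2")
p=s["eef_pos"]
up=lambda i:np.clip(cv2.resize(i,(396,396),interpolation=cv2.INTER_CUBIC).astype(float)*1.2,0,255)[:,:,::-1].astype(np.uint8)
cv2.imwrite("pics/ts2.png",np.hstack([up(t["frame"][120:219,270:369]),up(q["frame"][140:239,300:399])]))
```

```text
[657.7434129  -60.23648676 131.67955727] [ 3.14144472e+00 -2.04143377e-03  3.03175950e+00] [-1.46795915e-01  6.16545699e-01  1.25825952e+00  7.58242618e-05
  1.26883294e+00 -1.60778156e+00] 61.84729639145175 17.999057415872812 [-1.00204136  0.35576353 -2.53940056] 4.7333
```

View pics/ts2.png

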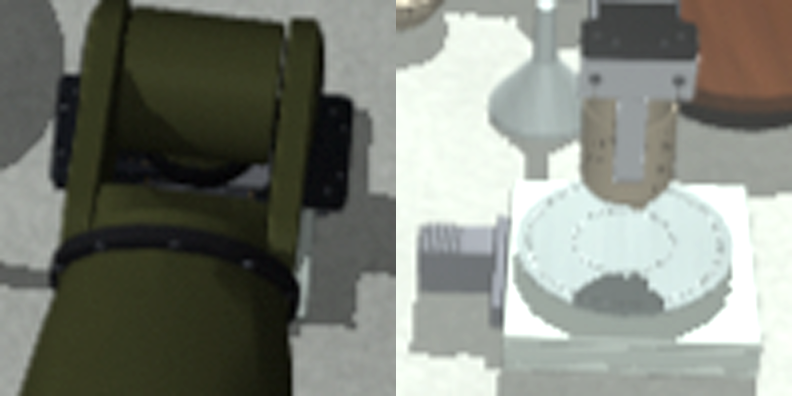

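The side view shows the pot hanging upright over the pan centre (pot bottom ~(628,200), pan centre ~(623,242) in the picture). Lowering now.

Call:
jog_arm --pt "0 -0.005 -0.06 0 0 0 0.6" --pt "0 -0.01 -0.14 0 0 0 0.6" --pt "0 -0.01 -0.22 0 0 0 0.6" --pt "0 -0.01 -0.29 0 0 0 0.6" --pt "0 -0.01 -0.33 0 0 0 0.6" --pt "0 -0.01 -0.35 0 0 0 0.6" --pt "0 -0.01 -0.35 0 0 0 0.6" --pt "0 -0.01 -0.35 0 0 0 0.6"

```text
clock: 5.5
eef_pos: [658.5, -61.4, 91.2]
eef_rot: [-3.142, 0.0, 3.032]
wrist_force: [0.6, -0.4, -2.3]
finger_gap: 62.5
finger_force: 18.0
```

Call:
jog_arm --pt "0 0 -0.005 0 0 0 0.6" --pt "0 0 -0.01 0 0 0 0.6" --pt "0 0 -0.015 0 0 0 0.6" --pt "0 0 -0.02 0 0 0 0.6" --pt "0 0 -0.025 0 0 0 0.6" --pt "0 0 -0.03 0 0 0 0.6" --pt "0 0 -0.03 0 0 0 0.6" --pt "0 0 -0.03 0 0 0 0.6"

```text
clock: 6.17
eef_pos: [658.3, -61.4, 87.4]
eef_rot: [-3.142, -0.0, 3.032]
wrist_force: [0.3, -0.2, -1.9]
finger_gap: 62.7
finger_force: 18.0
```

Call:
jog_arm --pt "0 0 -0.003 0 0 0 0.6" --pt "0 0 -0.006 0 0 0 0.6" --pt "0 0 -0.01 0 0 0 0.6" --pt "0 0 -0.013 0 0 0 0.6" --pt "0 0 -0.016 0 0 0 0.6" --pt "0 0 -0.02 0 0 0 0.6" --pt "0 0 -0.02 0 0 0 0.6" --pt "0 0 -0.02 0 0 0 0.6"

```text
clock: 6.83
eef_pos: [658.4, -61.5, 85.2]
eef_rot: [3.142, 0.0, 3.032]
wrist_force: [-0.6, 0.5, 0.5]
finger_gap: 62.6
finger_force: 18.0
```

Call:
jog_arm --pt "0 0 -0.003 0 0 0 0.6" --pt "0 0 -0.006 0 0 0 0.6" --pt "0 0 -0.008 0 0 0 0.6" --pt "0 0 -0.008 0 0 0 0.6" --pt "0 0 -0.008 0 0 0 0.6"

```text
clock: 7.25
eef_pos: [658.4, -61.5, 84.2]
eef_rot: [-3.142, 0.0, 3.032]
wrist_force: [-2.0, 0.5, 0.8]
finger_gap: 62.3
finger_force: 18.0
```

Call:
jog_arm --pt "0 0 0 0 0 0 0.32" --pt "0 0 0 0 0 0 0.3" --pt "0 0 0 0 0 0 0.28" --pt "0 0 0 0 0 0 0.2" --pt "0 0 0 0 0 0 0.1" --pt "0 0 0 0 0 0 0.02" --pt "0 0 0 0 0 0 0.02" --pt "0 0 0 0 0 0 0.02" --grip_force 18

```text
clock: 7.92
eef_pos: [658.3, -61.4, 84.1]
eef_rot: [-3.142, 0.0, 3.032]
wrist_force: [-0.7, -0.0, -0.5]
finger_gap: 91.6
finger_force: 0.0
```

Call:
jog_arm --pt "0 0 0.06 0 0 0 0.02" --pt "0 0 0.2 0 0 0 0.02" --pt "0 0 0.4 0 0 0 0.02" --pt "0 0 0.6 0 0 0 0.02" --pt "0 0 0.8 0 0 0 0.02" --pt "0 0 0.9 0 0 0 0.02" --pt "0 0 0.9 0 0 0 0.02"

```text
clock: 8.5
eef_pos: [659.3, -61.6, 195.5]
eef_rot: [-3.141, 0.005, 3.032]
wrist_force: [0.2, -0.2, 0.2]
finger_gap: 92.1
finger_force: 0.0
```

Run:
```python
from h import *
s=manip.read_state();print(s["eef_pos"],s["finger_gap"],s["wrist_force"],s["clock"])
q=snap("side","s3");np.save("s3s.npy",s,allow_pickle=True);w=snap("wrist","w3")
```

```text
[659.30049409 -61.55089817 195.46830128] 92.13957207063375 [ 0.2211311  -0.24874911  0.15509998] 8.5
```

View pics/w3.png

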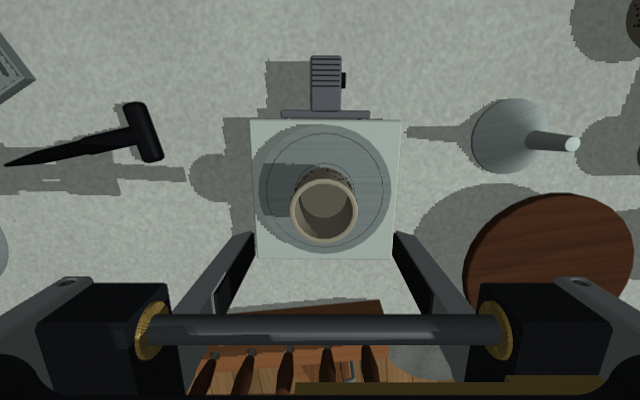

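The pot stands upright on the pan: its rim centre is at (324,212) and the pan spans u 258–391. The grip's top runs u 311–341, v 60–108, square to the image, with the button on its right.

Run:
```python
from h import *
c=load("w3");s=load("s3s")
print("pot",wray(c,s,324,212,116),"pan",wray(c,s,324.5,189,46))
for p in((311,66),(341,66),(326,66),(326,108)):print(p,wray(c,s,*p,46))
```

```text
pot [661.3 -61.3] pan [657.2 -60.2]
(311, 66) [528.7 -60. ]
(341, 66) [532.  -29.9]
(326, 66) [530.3 -45. ]
(326, 108) [570.5 -49.2]
```

Call:
jog_arm --pt "-0.12 0.01 0 0 0 0 0.02" --pt "-0.35 0.04 0 0 0 0 0.02" --pt "-0.6 0.08 0 0 0 0 0.02" --pt "-0.85 0.11 0 0 0 0 0.02" --pt "-0.99 0.127 0 0 0 0 0.05" --pt "-0.99 0.127 0 0 0 0 0.15" --pt "-0.99 0.127 0 0 0 0 0.25"

```text
clock: 9.18
eef_pos: [539.0, -46.1, 191.2]
eef_rot: [3.142, -0.001, 3.032]
wrist_force: [-1.0, 0.3, 0.7]
finger_gap: 79.4
finger_force: 0.0
```

Call:
jog_arm --pt "0 0 -0.12 0 0 0 0.25" --pt "0 0 -0.3 0 0 0 0.25" --pt "0 0 -0.5 0 0 0 0.25" --pt "0 0 -0.7 0 0 0 0.25" --pt "0 0 -0.82 0 0 0 0.25" --pt "0 0 -0.88 0 0 0 0.25" --pt "0 0 -0.88 0 0 0 0.25" --pt "0 0 -0.88 0 0 0 0.25"

```text
clock: 9.85
eef_pos: [540.0, -46.3, 86.5]
eef_rot: [3.142, -0.0, 3.032]
wrist_force: [-0.5, -0.1, 0.0]
finger_gap: 70.6
finger_force: 0.0
```

Call:
jog_arm --pt "0 0 -0.1 0 0 0 0.25" --pt "0 0 -0.22 0 0 0 0.25" --pt "0 0 -0.35 0 0 0 0.25" --pt "0 0 -0.46 0 0 0 0.25" --pt "0 0 -0.52 0 0 0 0.3" --pt "0 0 -0.52 0 0 0 0.4" --pt "0 0 -0.52 0 0 0 0.5" --pt "0 0 -0.52 0 0 0 0.55" --grip_force 30

```text
clock: 10.52
eef_pos: [540.1, -46.3, 25.0]
eef_rot: [-3.142, 0.001, 3.032]
wrist_force: [0.2, 0.8, 0.1]
finger_gap: 49.1
finger_force: 0.0
```

Call:
jog_arm --pt "0 0 0 0 0 0 0.6" --pt "0 0 0 0 0 0 0.65" --pt "0 0 0 0 0 0 0.8" --pt "0 0 0 0 0 0 0.9" --pt "0 0 0 0 0 0 0.9" --pt "0 0 0 0 0 0 0.9"

```text
clock: 11.02
eef_pos: [539.9, -46.2, 24.7]
eef_rot: [3.142, 0.001, 3.032]
wrist_force: [-0.1, -0.5, 6.0]
finger_gap: 31.9
finger_force: 30.0
```

Call:
jog_arm --pt "-0.03 0.003 0 0 0 0 0.9" --pt "-0.07 0.008 0 0 0 0 0.9" --pt "-0.11 0.012 0 0 0 0 0.9" --pt "-0.15 0.0165 0 0 0 0 0.9" --pt "-0.18 0.02 0 0 0 0 0.9" --pt "-0.21 0.023 0 0 0 0 0.9" --pt "-0.24 0.026 0 0 0 0 0.9" --pt "-0.25 0.0275 0 0 0 0 0.9"

```text
clock: 11.68
eef_pos: [509.5, -42.8, 24.5]
eef_rot: [3.141, 0.001, 3.032]
wrist_force: [3.4, 2.0, 4.5]
finger_gap: 31.6
finger_force: 30.0
```

Call:
jog_arm --pt "-0.03 0.003 0 0 0 0 0.9" --pt "-0.06 0.007 0 0 0 0 0.9" --pt "-0.1 0.011 0 0 0 0 0.9" --pt "-0.14 0.0155 0 0 0 0 0.9" --pt "-0.18 0.02 0 0 0 0 0.9" --pt "-0.22 0.024 0 0 0 0 0.9" --pt "-0.25 0.0275 0 0 0 0 0.9" --pt "-0.25 0.0275 0 0 0 0 0.9"

```text
clock: 12.35
eef_pos: [479.5, -39.4, 24.5]
eef_rot: [3.141, 0.002, 3.032]
wrist_force: [6.2, 3.6, 5.1]
finger_gap: 31.6
finger_force: 30.0
```

Call:
jog_arm --pt "-0.02 0.002 0 0 0 0 0.9" --pt "-0.04 0.004 0 0 0 0 0.9" --pt "-0.06 0.0062 0 0 0 0 0.9" --pt "-0.075 0.0078 0 0 0 0 0.9" --pt "-0.085 0.0088 0 0 0 0 0.9" --pt "-0.09 0.0093 0 0 0 0 0.9" --pt "-0.095 0.01 0 0 0 0 0.9" --pt "-0.095 0.01 0 0 0 0 0.9"

```text
clock: 13.02
eef_pos: [468.6, -38.1, 24.5]
eef_rot: [3.141, 0.002, 3.032]
wrist_force: [5.3, 4.7, 5.0]
finger_gap: 31.7
finger_force: 30.0
```

Call:
jog_arm --pt "-0.004 0.0004 0 0 0 0 0.9" --pt "-0.008 0.0008 0 0 0 0 0.9" --pt "-0.012 0.0012 0 0 0 0 0.9" --pt "-0.012 0.0012 0 0 0 0 0.9" --pt "-0.012 0.0012 0 0 0 0 0.9"

```text
clock: 13.43
eef_pos: [468.2, -38.1, 24.7]
eef_rot: [3.141, 0.004, 3.032]
wrist_force: [13.5, 4.0, -1.2]
finger_gap: 31.6
finger_force: 30.0
```

Run:
```python
from h import *
q=snap("side","s5");print(manip.read_state()["wrist_force"],manip.read_state()["eef_pos"])
cv2.imwrite("pics/s5c.png",cv2.resize(q["frame"][130:250,260:420,::-1],None,fx=4.5,fy=4.5,interpolation=cv2.INTER_CUBIC))
```

```text
[13.82793614  4.22625025 -1.116488  ] [468.20803495 -38.09563352  24.66358815]
```

View pics/s5c.png

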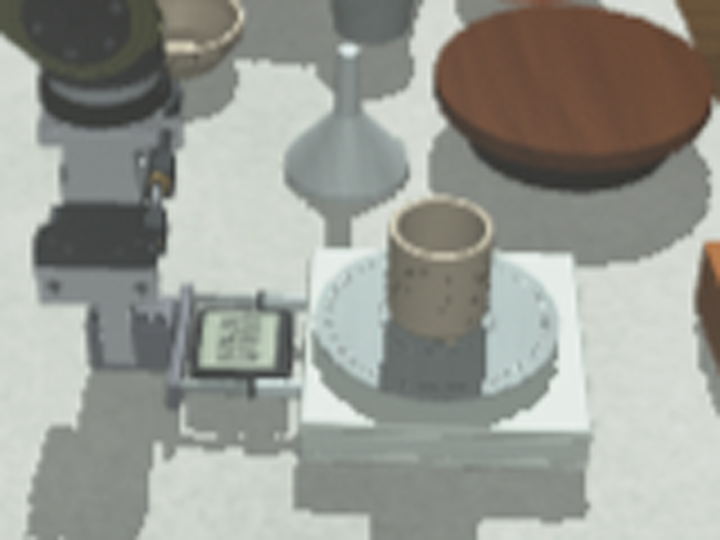

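The pot stands upright mid-pan (around (440,270)). The readout is fully out with its display showing (245,340), and the gripper still holds the grip (125,330).

```bash
python3 -c "
from cell import manip
print(manip.sign_off())"
```

```text
the job is handed in; nothing more can be done
None
```

The pot stands upright near the middle of the pan, the readout is pulled out to its second stop and still held there, and I handed the job in at about 13.5 s on the robot's clock (limit 48 s); no verdict came back.

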